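Close up the drilling row

TASK

The four wooden blocks stand in a touching row in the drilling jig: push the whole row from its tail with the fingertips, together as one train, until it is fully home against the end stop. Then push the steel keeper bar round over the fence until it is fully closed, square across the rail behind the last block. Only push: do not grasp or lift the blocks or the bar, and leave the other things on the bench alone.

Things in the scene. Friction and masses are not known exactly. Their poses are not given: they have to be found in the camera images.
- jig: Fixed drilling jig: dark wooden board, 400 mm along y, x -67.5 to +42.5 mm, top at z = 12 mm, on which the blocks slide between two aluminium fences (inner faces at x = -23.5 and +23.5 mm, 10 mm thick, tops at z = 26 mm). Origin on the bench under the rail's middle; y along the rail to the end stop, x across it away from the robot, z up. Open at y = -200 mm.
- stop_face (a point): Middle of the face of the end stop, an aluminium block across the rail at its +y end: jig x = 0, y = +170 mm, z = 37 mm. The stop is 62 mm tall, 25 mm thick.
- block_1: Leading block, nearest the end stop. The four are equal: light wood, 36 mm along the rail, 43 mm across, 42 mm tall, 0.07 to 0.14 kg, brass bushing on top; tops stand 28 mm above the fences. Origin at the centre of the underside, axes as the jig's. Against the stop its origin is at jig y = +152 mm.
- block_2: Second block of the row, touching the first; otherwise the same.
- block_3: Third block of the row; otherwise the same.
- block_4: Tail block, last of the row (farthest from the end stop); otherwise the same. With the whole row closed up against the stop its origin is at jig y = +44 mm and its rear face at jig y = +26 mm.
- keeper (a joint): Angle of the keeper, a flat steel bar turning level about an upright bolt outside the fence on the robot's side. 0: parallel to the rail, pointing away from the end stop; negative: swung out towards the robot; grows as it swings over the fence across the rail; 1.571 (hard limit): closed, square across, 2 mm behind a row that is home. Friction 0.06 N m, no spring: stays where left.
- keeper_pivot (a point): On the keeper's pivot axis, at mid height of the bar: jig x = -47 mm, y = +17 mm, z = 37 mm. The bar is 14 mm thick, 18 mm tall (z = 28 to 46 mm, so it passes above the fences); bolt head up to z = 54 mm.
- keeper_tip (a point): Free, rounded end of the keeper bar, 80 mm from the pivot, at mid height of the bar.
- tape_measure: Bystander: yellow tape measure lying flat, about 80x73x31 mm, on the bench beyond the jig; origin at the underside. Leave it alone.
- bead_jar_1: Bystander: screw-lid bead jar with dark lid, 48 mm across, 56 mm tall, on the bench beyond the jig; origin at the underside. Leave it alone.
- sanding_block: Bystander: brown cork sanding block 62x100x32 mm, on the bench on the robot's side of the jig, near its stop end; origin at the underside. Leave it alone.
- spring_clamp_a: Bystander: black spring clamp 104x38x19 mm, lying on the bench on the robot's side of the jig, near its open end; origin at the underside. Leave it alone.
- button_tin: Bystander: round tin with lid, 61 mm across, 30 mm tall, on the bench to the right; origin at the underside. Leave it alone.
There are look-alikes about, which are no part of the job. What is shaped like the block_3 but blue is not meant. Leave any purple look-alike of the block_1 alone.

How it is judged:
By the outcome, as a careful person would: the job done as asked, in the order asked, and still so for the second after the job is handed in, with the robot touching nothing.
It also fails if it takes over 48 s, if anything falls off the work surface, if the arm or the gripper's body presses on something with over 40 N, if the wrist force passes 120 N, or if a joint passes its speed limit or range.

ROBOT

A 7-joint arm with a two-finger parallel gripper is mounted at the origin on a cart in front of the work surface, level with it; the furniture and walls round the work are solid. World frame = base frame: x ahead of the robot, y to its left, z up, the work surface at z = 0. Lengths are in mm, angles in rad, forces in N, time in s.
With the tool pointing down it reaches from about 425 to 875 mm from the base axis. Payload 4.7 kg.
Tool frame: the origin (TCP) lies midway between the tips of the shut fingers; the grasp point (between the pads) lies 19 mm behind it; z points along the fingers, y is the line along which they close (so a half turn about z gives the same grasp; the last joint's range is limited). The gripper opens to 85 mm and grips with 20 to 120 N. Pads are 22 mm wide; open, the fingers measure 114 mm over their backs; the gripper's body (76 mm by 85 mm) begins 54 mm behind the grasp point. The pads swing forward as they close: fully open they stand 13 mm farther back than shut.
Start: joints at [-1.318, 0.321, -0.07, 1.45, 0.023, 1.371, -0.057], TCP at [153.775, 631.568, 231.349] pointing down, gripper open.
Joint ranges: [-2.86, 2.86], [-0.3, 2.09], [-1.38, 1.24], [0.06, 2.45], [-1.56, 4.7], [0.09, 2.05], [-2.69, 2.69]. Speed limits (rad/s): [2.57, 2.57, 3.14, 3.14, 3.14, 3.14, 3.14].

INTERFACE

Orientations are given as a 3x3 rotation matrix whose columns are the frame's x, y, z axes.
In Python, from station import arm, claw, planner, optics, workorder, telemetry gives the robot as it stands. Calls block until the motion is done:
- arm.move_ptp(position, orientation): joint-space move of the TCP to a pose.
- arm.move_l(position, rotation=None, speed=150): straight line of the TCP; rotation=None keeps the orientation; speed is the mean speed in mm/s.
- arm.movej(angles): joint-space move.
- claw.open_jaws() and claw.clamp(f_grip=None): open the fingers fully, or close them until they stop; f_grip is the grip in N (None keeps the last).
- arm.hold(seconds).
- planner.ik(position, orientation): joint angles nearest the present ones, or None.
- optics.grab_frame(name): name is "scene" or "top" or "wrist"; returns the picture (480x640x3 uint8, red, green, blue); there is no depth.
- optics.camera_info(name): a dict with "camera_matrix" (3x3 intrinsics, pixels), "dist_coeffs" ([k1, k2, p1, p2, k3] as OpenCV has them; the pictures are not rectified), "pose" (4x4, takes a point from camera to world coordinates). Camera axes: x right, y down, z forward; pixel columns grow to the right and rows downward; lengths in mm; the calibration is good to about 2 mm. A picture is of the moment at which its call begins: read the wrist's pose just before it. camera_info takes no time and is no camera call; for the wrist camera it gives the pose at the moment of the call.
A pose or a line that the arm cannot do raises arm.PlanningError and nothing moves.
- workorder.job_done(): hands the job in; it is judged then, once.
Readings, each from a call of its own:
- telemetry.get_time_s(): time.
- telemetry.get_joint_positions(): joint angles.
- telemetry.get_qd(): joint speeds.
- telemetry.get_joint_efforts(): joint torques, N m.
- telemetry.get_eef_pos(): TCP position.
- telemetry.get_ee_rot(): TCP orientation.
- telemetry.get_ft_force(): force on the tool from outside, world axes, zero at the start.
- telemetry.get_wrist_torque(): the same for the moment, N m.
- telemetry.get_grip_width(): finger opening in mm.
- telemetry.get_gripper_force(): force on a finger pad.
Only numpy, scipy, OpenCV 4.12 (cv2) and the standard library are available. Lean on these libraries where they do the work, as an engineer would, in place of code of your own. Each camera call takes 0.05 s, during which the arm holds its last target. There are 200 camera calls.

## Working session

There is one attempt and no reset: what is moved stays moved. The work goes in short steps, each a Python script; the robot and the scene stay as the last script left them, time stands still between calls to the robot, and variables do not carry over. Pictures are saved under pics/ and viewed, at most 10 in all, crops included, and the job is handed in when it is done.

```bash
mkdir -p pics; ls
python3 - <<'E'
from station import arm, claw, planner, optics, workorder, telemetry
import cv2, numpy as np
np.set_printoptions(suppress=True,precision=4)
for n in ("top","scene"):
    cv2.imwrite(f"pics/{n}0.png",optics.grab_frame(n)[:,:,::-1])
    c=optics.camera_info(n); print(n,c["camera_matrix"],c["dist_coeffs"],c["pose"])
print(telemetry.get_time_s(),telemetry.get_ee_rot())
E
```

```text
pics
top [[510.9533   0.     323.1396]
 [  0.     510.9533 235.6728]
 [  0.       0.       1.    ]] [-0.0445  0.      0.      0.      0.    ] [[   0.0006   -0.9891    0.1474  309.0745]
 [  -0.9995   -0.0054   -0.0318   49.1179]
 [   0.0323   -0.1473   -0.9886 1554.1357]
 [   0.        0.        0.        1.    ]]
scene [[524.3019   0.     316.6829]
 [  0.     524.3019 249.5984]
 [  0.       0.       1.    ]] [-0.06  0.    0.    0.    0.  ] [[  -0.518    -0.4722    0.7133 -316.6157]
 [  -0.8554    0.2909   -0.4286  520.8964]
 [  -0.0051   -0.8321   -0.5546  715.6677]
 [   0.        0.        0.        1.    ]]
0.1 [[-0.9716  0.2365 -0.0003]
 [ 0.2365  0.9716 -0.0017]
 [-0.0001 -0.0017 -1.    ]]
```

View pics/top0.png

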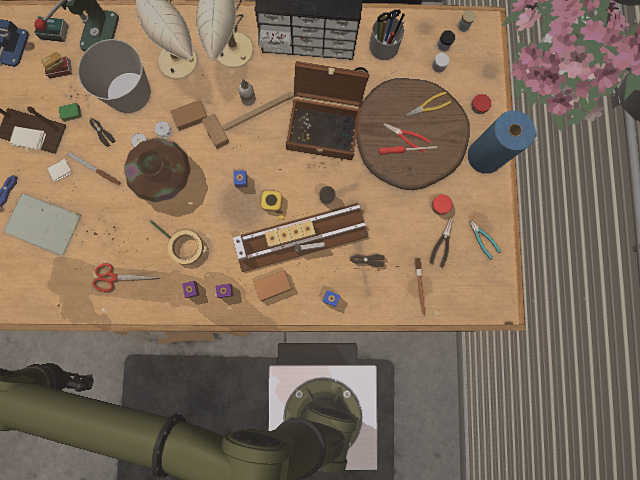

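View pics/scene0.png

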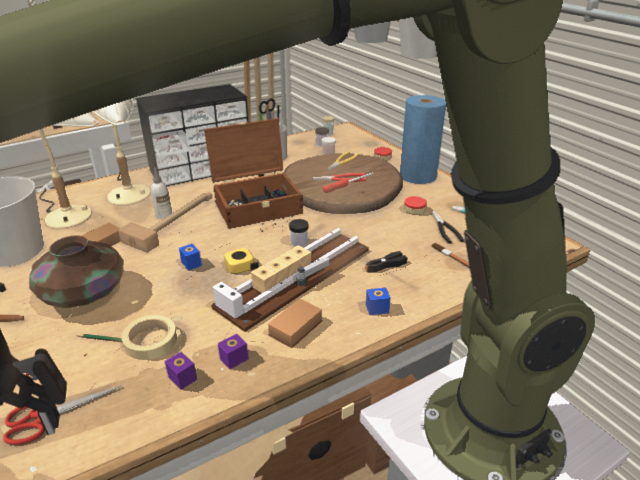

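The top view shows the jig from about (237,250), the stop end, to (367,222), the open end. Four blocks lie at about (270–315, 233) and the keeper near (310,246). Next I'll enlarge it and get a wrist view.

```bash
cat > h.py <<'E'
from station import arm, claw, planner, optics, workorder, telemetry
import cv2, numpy as np
np.set_printoptions(suppress=True,precision=3)
def ray(c,uv,z):
    "pixels -> world points on the plane(s) z"
    n=cv2.undistortPoints(np.array(uv,float).reshape(-1,1,2),c["camera_matrix"],np.array(c["dist_coeffs"])).reshape(-1,2)
    T=np.array(c["pose"]); d=np.c_[n,np.ones(len(n))]@T[:3,:3].T; o=T[:3,3]
    return o+d*((z-o[2])/d[:,2])[:,None]
def proj(c,P):
    T=np.linalg.inv(np.array(c["pose"]))
    return cv2.projectPoints(np.array(P,float),cv2.Rodrigues(T[:3,:3])[0],T[:3,3],c["camera_matrix"],np.array(c["dist_coeffs"]))[0].reshape(-1,2)
def down(a):
    "tool down, tool x at angle a in the world"
    x=np.array([np.cos(a),np.sin(a),0]); z=np.array([0,0,-1.]); return np.c_[x,np.cross(z,x),z]
E
python3 - <<'E'
from h import *
c=optics.camera_info("top")
print(ray(c,[(242,258),(367,228),(300,240)],12))
w=optics.camera_info("wrist"); R=telemetry.get_ee_rot(); p=telemetry.get_eef_pos()
print(R.T@(np.array(w["pose"])[:3,3]-p), R.T@np.array(w["pose"])[:3,:3], w["camera_matrix"])
im=cv2.imread("pics/top0.png")[195:295,220:390]
cv2.imwrite("pics/top0c.png",cv2.resize(im,None,fx=4.7,fy=4.7,interpolation=cv2.INTER_CUBIC))
E
```

```text
[[ 469.52   244.688   12.   ]
 [ 563.602 -135.24    12.   ]
 [ 525.352   69.938   12.   ]]
[  71.471    0.684 -142.525] [[-0.001 -0.961 -0.276]
 [ 1.    -0.001  0.001]
 [-0.001 -0.276  0.961]] [[375.348   0.    323.815]
 [  0.    375.348 242.3  ]
 [  0.      0.      1.   ]]
```

View pics/top0c.png

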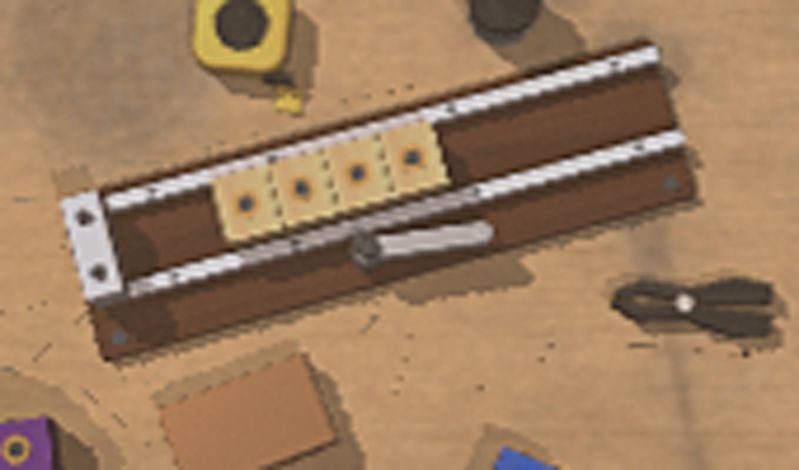

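The crop shows the row clear of the stop with touching blocks. The keeper pivots at about crop (366,248) and points slightly out towards the robot, with its tip at (490,232). Next is a wrist view from above for precise localisation.

Run:
```python
from h import *
a=np.radians(13.9)
arm.move_ptp([580,70,240],down(np.pi+a))
claw.clamp()
w=optics.camera_info("wrist"); im=optics.grab_frame("wrist")
np.savez("w1.npz",K=w["camera_matrix"],D=w["dist_coeffs"],T=w["pose"])
cv2.imwrite("pics/w1.png",im[:,:,::-1])
print(telemetry.get_time_s(),telemetry.get_eef_pos(),telemetry.get_joint_positions(),w["pose"])
```

```text
3.4167 [579.989  69.963 240.012] [-0.658  0.19   0.566  1.627 -0.104  1.355  1.735] [[ -0.24    0.933   0.269 510.753]
 [  0.971   0.23    0.067  54.059]
 [  0.001   0.277  -0.961 382.532]
 [  0.      0.      0.      1.   ]]
```

View pics/w1.png

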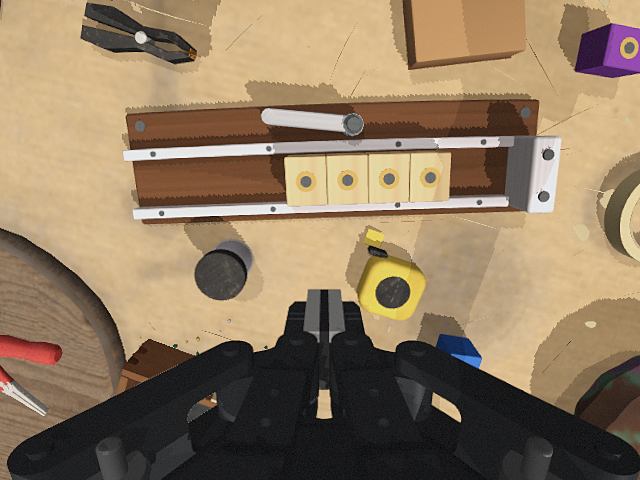

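The wrist view shows:
- board corners at (127,113) and (538,100), and fence ends at (124,156) and (134,214)
- row tops from u≈286 to u≈450
- the keeper bolt at (352,124) and tip at (262,115), swung slightly out
- all four blocks touching

Next I fit the jig pose.

```bash
cat > fit.py <<'E'
from h import *
from scipy.optimize import least_squares
f=np.load("w1.npz"); c=dict(camera_matrix=f["K"],dist_coeffs=f["D"],pose=f["T"])
J=np.array([[-67.5,-200,12],[-67.5,200,12],[-28.5,-200,26],[28.5,-200,26],[-47,17,54],[0,170,62]])
uv=np.array([[127,113],[538,100],[124,156],[134,214],[352,124],[530,174]])
def W(q,P):
    R=np.array([[np.cos(q[2]),-np.sin(q[2]),0],[np.sin(q[2]),np.cos(q[2]),0],[0,0,1]]); return np.atleast_2d(P)@R.T+[q[0],q[1],0]
def I(q,P):
    R=np.array([[np.cos(q[2]),-np.sin(q[2]),0],[np.sin(q[2]),np.cos(q[2]),0],[0,0,1]]); return (np.atleast_2d(P)-[q[0],q[1],0])@R
E
python3 - <<'E'
from fit import *
s=least_squares(lambda q:(proj(c,W(q,J))-uv).ravel(),[582,71,.243],x_scale=[100,100,.1],loss="soft_l1"); q=s.x; np.save("q.npy",q)
print(q,np.degrees(q[2])); print(proj(c,W(q,J))-uv)
print("row rear/front",I(q,ray(c,[(285,156),(287,206),(450,152),(450,201)],54)))
print("keeper tip",I(q,ray(c,[(262,115)],46)))
print("bar line",I(q,ray(c,[(275,119),(335,124)],46)))
E
```

```text
[545.843  73.012   0.277] 15.870200426612238
[[-3.865  0.611]
 [ 2.493 -1.111]
 [-1.911 -0.398]
 [-2.214  0.444]
 [ 1.569 -0.146]
 [ 1.213  1.988]]
row rear/front [[-22.486 -42.199  54.   ]
 [ 21.024 -43.096  54.   ]
 [-21.409  99.872  54.   ]
 [ 21.388 102.028  54.   ]]
keeper tip [[-57.432 -60.695  46.   ]]
bar line [[-53.664 -49.745  46.   ]
 [-47.598   1.636  46.   ]]
```

Run:
```python
from fit import *
q=np.load("q.npy"); R=down(q[2]+np.pi/2); jy=np.array([-np.sin(q[2]),np.cos(q[2]),0])
P=lambda x,y,z: W(q,[x,y,z])[0]
fy=lambda: float(np.dot(telemetry.get_ft_force(),jy))
arm.move_ptp(P(0,-75,110),R)
arm.move_l(P(0,-75,22),speed=120)
f0=fy(); print("f0",f0,telemetry.get_grip_width(),telemetry.get_time_s())
y=-66; log=[]
arm.move_l(P(0,y,22),speed=60)
while y<24:
    y+= 4 if y<2 else 1
    arm.move_l(P(0,y,22),speed=30 if y<2 else 12)
    f=fy()-f0; log.append((y,round(f,1)))
    if f<-14 : break
print(log); print(I(q,telemetry.get_eef_pos()),telemetry.get_time_s())
w=optics.camera_info("wrist"); cv2.imwrite("pics/w2.png",optics.grab_frame("wrist")[:,:,::-1])
```

```text
f0 0.7590040602444019 0.2639627490175892 5.5
[(-62, -0.7), (-58, -1.2), (-54, -2.5), (-50, -2.7), (-46, -2.9), (-42, -2.0), (-38, -2.5), (-34, -2.3), (-30, -2.9), (-26, -2.9), (-22, -3.3), (-18, -3.9), (-14, -3.2), (-10, -2.3), (-6, -2.8), (-2, -2.4), (2, -3.6), (3, -3.3), (4, -3.4), (5, -3.8), (6, -3.0), (7, -4.3), (8, -2.6), (9, -2.8), (10, -3.1), (11, -3.2), (12, -3.2), (13, -2.8), (14, -4.8), (15, -6.9), (16, -9.8), (17, -11.0), (18, -12.6), (19, -14.0), (20, -16.0)]
[[-0.005 13.426 22.267]] 15.3167
```

View pics/w2.png

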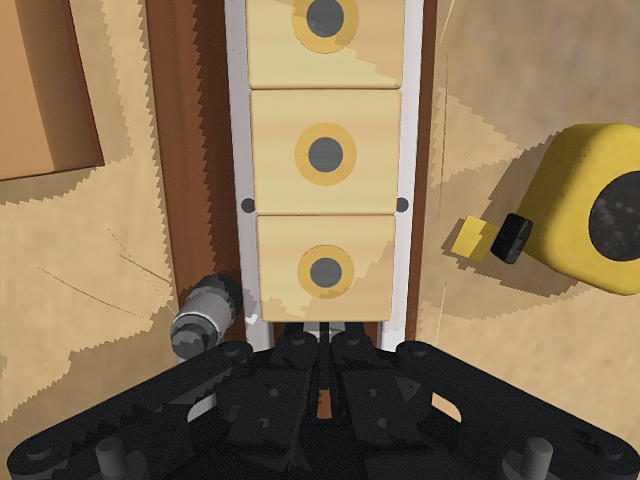

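The row stalled at the stop with the force rising to 16 N, so it is home. The blocks show no gaps, and the tail edge is at about v=320. Next I back off and close the keeper.

Run:
```python
from fit import *
q=np.load("q.npy"); R=down(q[2]+np.pi/2)
P=lambda x,y,z: W(q,[x,y,z])[0]
Rz=R; M=np.c_[[np.cos(q[2]),np.sin(q[2]),0],[-np.sin(q[2]),np.cos(q[2]),0],[0,0,1]]
F=lambda: M.T@np.array(telemetry.get_ft_force())
arm.move_l(P(0,5,22),speed=60); arm.move_l(P(0,-8,24),speed=60)
arm.move_l(P(0,-8,85),speed=150)
arm.move_l(P(-94,-45,85),speed=180)
arm.move_l(P(-94,-45,35),speed=100)
f0=F(); print(telemetry.get_time_s()); log=[]
r=52
for t in np.arange(-.3,1.572,.11):
    d=np.array([np.sin(t),-np.cos(t)]); n=np.array([np.cos(t),np.sin(t)])
    p=np.array([-47,15.4])+r*d-(7+14.5*abs(n[0])+11*abs(n[1]))*n
    arm.move_l(P(*p,35),speed=40); f=F()-f0; log.append((round(t,2),*np.round(f,1)))
    if np.linalg.norm(f)>25: break
print(*log,sep="\n"); e=I(q,telemetry.get_eef_pos())[0]; print(e,telemetry.get_time_s())
w=optics.camera_info("wrist"); cv2.imwrite("pics/w3.png",optics.grab_frame("wrist")[:,:,::-1])
```

```text
18.05
(np.float64(-0.3), np.float64(0.8), np.float64(0.3), np.float64(-0.7))
(np.float64(-0.19), np.float64(1.2), np.float64(0.2), np.float64(-1.6))
(np.float64(-0.08), np.float64(-0.0), np.float64(0.1), np.float64(-0.1))
(np.float64(0.03), np.float64(0.6), np.float64(0.5), np.float64(0.2))
(np.float64(0.14), np.float64(-0.4), np.float64(-0.6), np.float64(-0.4))
(np.float64(0.25), np.float64(1.4), np.float64(0.4), np.float64(-0.3))
(np.float64(0.36), np.float64(0.5), np.float64(-0.1), np.float64(-0.7))
(np.float64(0.47), np.float64(0.4), np.float64(0.3), np.float64(-0.0))
(np.float64(0.58), np.float64(-0.1), np.float64(-0.1), np.float64(0.2))
(np.float64(0.69), np.float64(0.2), np.float64(-0.1), np.float64(-0.5))
(np.float64(0.8), np.float64(0.7), np.float64(0.0), np.float64(-0.7))
(np.float64(0.91), np.float64(0.7), np.float64(0.3), np.float64(-0.1))
(np.float64(1.02), np.float64(0.7), np.float64(-0.5), np.float64(0.1))
(np.float64(1.13), np.float64(1.8), np.float64(0.3), np.float64(-1.0))
(np.float64(1.24), np.float64(0.7), np.float64(-0.1), np.float64(0.6))
(np.float64(1.35), np.float64(0.6), np.float64(0.9), np.float64(0.5))
(np.float64(1.46), np.float64(0.7), np.float64(-0.8), np.float64(-1.2))
(np.float64(1.57), np.float64(-0.3), np.float64(-0.7), np.float64(-0.2))
[ 5.006 -2.532 34.953] 24.05
```

View pics/w3.png

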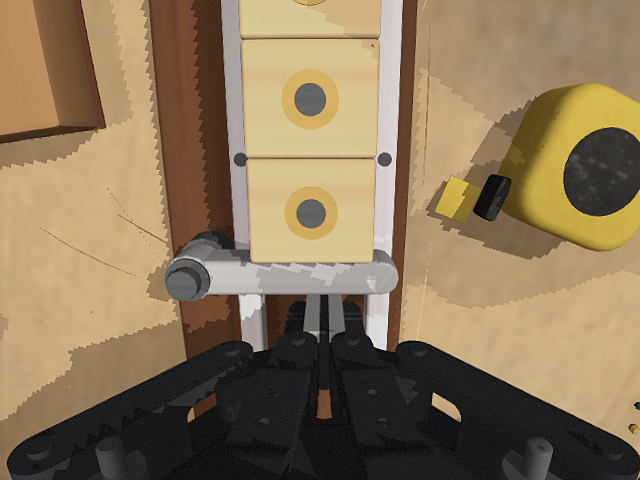

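The keeper is almost square across the rail: bolt at (187,279), tip near (390,272). Next I press it to its limit, watching the force.

Run:
```python
from fit import *
q=np.load("q.npy"); P=lambda x,y,z: W(q,[x,y,z])[0]
jy=np.array([-np.sin(q[2]),np.cos(q[2]),0]); F=lambda: float(np.dot(telemetry.get_ft_force(),jy))
log=[]; y=-2.5; f0=.8
while y<14:
    y+=1; arm.move_l(P(5,y,35),speed=15); f=F()-f0; log.append((y,round(f,1)))
    if f<-15: break
arm.hold(.3)
print(log,I(q,telemetry.get_eef_pos()))
arm.move_l(P(5,-12,35),speed=60); arm.move_l(P(5,-40,130),speed=150)
c2=optics.camera_info("wrist"); cv2.imwrite("pics/w4.png",optics.grab_frame("wrist")[:,:,::-1])
print(telemetry.get_time_s())
```

```text
[(-1.5, -5.0), (-0.5, -7.3), (0.5, -9.2), (1.5, -11.3), (2.5, -12.2), (3.5, -13.9), (4.5, -15.9)] [[ 4.944 -2.217 35.11 ]]
27.4333
```

View pics/w4.png

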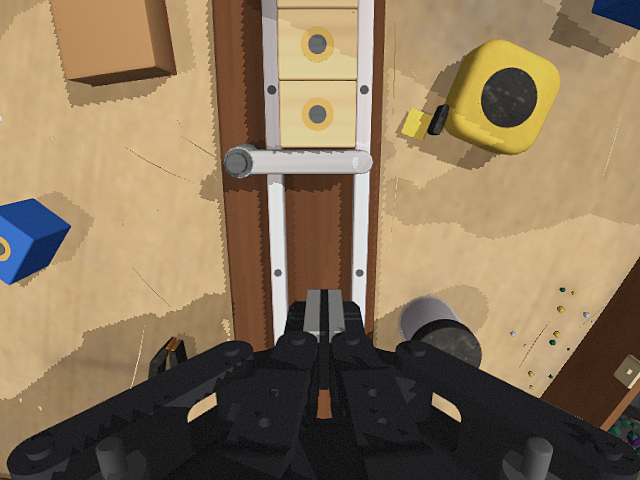

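The keeper is square, stalled hard at its limit. One last look checks the stop end before I hand in.

Run:
```python
from fit import *
q=np.load("q.npy"); P=lambda x,y,z: W(q,[x,y,z])[0]
arm.move_l(P(5,-40,150)); arm.move_l(P(0,50,190),speed=150)
cv2.imwrite("pics/w5.png",optics.grab_frame("wrist")[:,:,::-1]); print(telemetry.get_time_s())
```

```text
28.575
```

View pics/w5.png

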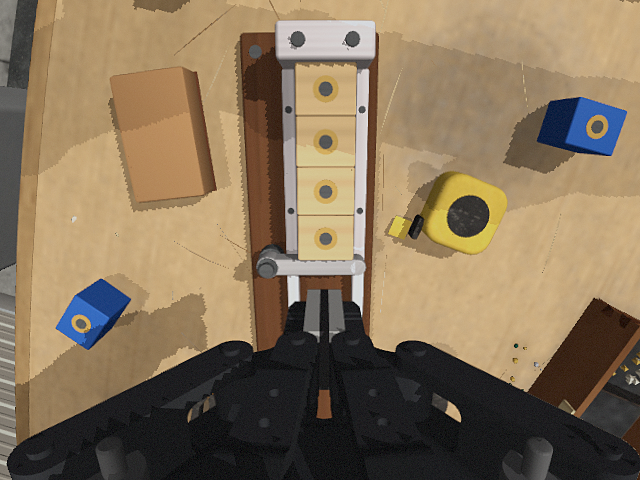

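The row sits against the stop at v≈62 with no gaps, the keeper is square behind it at v≈266, and the bystanders in view are where they were.

```bash
python3 -c "
from station import workorder; print(workorder.job_done())"
```

```text
the job is handed in; nothing more can be done
None
```

The job is handed in: I pushed the four-block row home against the stop (push force rose to about 16 N), then closed the keeper square behind it to its hard limit, finishing at about 28.6 s of the 48 s.

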